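# Tuck the drip apron under the splash flap of a core trimming board

## Robot

A 6-joint arm with a two-finger parallel gripper is mounted at the origin on the work surface. World frame = base frame: x ahead of the robot, y to its left, z up, the work surface at z = 0. Lengths are in m, angles in rad, forces in N, time in s.
With the tool pointing down it reaches from about 0.25 to 0.725 m from the base axis. Payload 9.7 kg.
Tool frame: the origin (TCP) lies at the centre of the arm's flange, where the gripper is bolted on; the fingertips stand 173 mm ahead of it and the grasp point (between the pads) lies 155 mm ahead of it; x points along the fingers, z is the direction in which the jaws open and shut, and the axes are right-handed (so a half turn about x gives the same grasp; the last joint's range is limited). The gripper opens to 85 mm and grips with 20 to 120 N. Pads are 22 mm wide; open, the fingers measure 114 mm over their backs; the gripper's body (76 mm by 85 mm) begins 54 mm behind the grasp point. The pads swing forward as they close: fully open they stand 13 mm farther back than shut.
Start: joints at [1.18, 0.087, 0.176, 1.66, 0, 1.571], TCP at [0.21, 0.509, 0.405] pointing down, gripper open.
Joint ranges: [-3.13, 3.13], [-0.85, 1.81], [-1.15, 1.24], [-2.2, 2.28], [-1.44, 1.52], [-3.14, 3.14]. Speed limits (rad/s): [2.22, 2.22, 2.57, 3.14, 3.14, 3.14].

## Interface

Orientations are given as a rotation vector (axis times angle).
In Python, from station import env, optics, ticket gives the robot as it stands.
- The arm moves only by the tool step_arm, never from a script. Its argument "deltas" is a list of rows, each a list of 7 numbers: the shift along the tool's x, y, z in m, then the turn, a rotation vector about the tool's x, y, z in degrees, then the finger opening in m, from 0 to 0.0854. A call has exactly 10 rows; each row is the pose to reach, as a shift and turn from the pose commanded when the call began, along the tool's axes at that moment; what a row does not reach only later rows make up. A row lasts 1/12 s, in which the tool goes at most 41.7 mm and 7.16 degrees, less where a joint would pass 70% of its speed; a pose out of reach is approached as far as the arm can. A call with a gripper value outside its range is refused whole. The fingers move at their own pace and stop on an object; "squeeze" is the grip in N (left out, the last holds). Time passes only in rows, so rows that repeat a pose let the fingers close, or fill a call up. It gives the time, the measured TCP pose, the force and the opening at its end, in the units of the state.
- env.state(): the state, without advancing time (a new reading comes with each control period).
- optics.snapshot(name): name is "scene" or "top"; returns the picture (384x512x3 uint8, red, green, blue); there is no depth.
- optics.camera_info(name): a dict with "mtx" (3x3 intrinsics, pixels), "k1" (the pictures are not rectified: a ray, as slopes to the right and down, at radius r is drawn at 1 + k1 r^2 times it, then the intrinsics apply), "R" (3x3) and "t" (3): a world point X has camera coordinates R X + t. Camera axes: x right, y down, z forward; pixel columns grow to the right and rows downward; lengths in m; the calibration is good to about 2 mm. A picture is of the moment at which its call begins. camera_info takes no time and is no camera call.
- ticket.sign_off(): hands the job in, once; it reports no verdict.
The state is a dict: "time_s": time; "joint_positions": joint angles; "qvel": joint speeds; "joint_torque": joint torques, N m; "tcp_pos": TCP position; "eef_rot": TCP orientation; "force": force on the tool from outside, world axes, zero at the start; "moment": the same for the moment, N m; "gripper_width": finger opening in m.
Only numpy, scipy, OpenCV 4.12 (cv2) and the standard library are available. Lean on these libraries where they do the work, as an engineer would, in place of code of your own. Each camera call takes 0.05 s, during which the arm holds its last target. There are 200 camera calls.

## Task

Lift the metal drip apron by its orange grip up and off the two pegs it hangs on, lay it on the plywood trimming board in front of the blue splash flap, and slide its edge about 3 cm under the flap, square and centred, without lifting the flap. Finish while still gripping the apron and pressing it flat on the board with about 15 N, so that a colleague can screw it down: do not let go. Leave the asphalt slab, the asphalt puck and the pencil where they are.

Things in the scene. Friction and masses are not known exactly. Their poses are not given: they have to be found in the camera images.
- apron: loose drip apron, 0.25 kg (+-40%): aluminium plate 100 (x) x 120 (y) x 4 mm; from its middle a stem 12 (x) x 36 (y) mm rises to z = 80 mm and carries an orange bar 18 (x) x 90 (y) x 30 mm (z 80 to 110). Origin: centre of the plate's underside, z up. Front and back alike: either 120 mm edge may be tucked. At the start it hangs level by the ends of the bar on the stand's pegs, x along the stand's x
- apron_grip (a point): middle of the orange bar, 95 mm above the apron's underside; grip here from above, across the 18 mm, fingers closing along the apron's x
- stand: fixed dark steel peg stand: base 170 x 160 x 12 mm, upright at x = 97 to 113 mm, 100 mm wide, 128 mm high. From it two level yellow pegs (8 mm thick, tops at z = 130, at y = +-32 mm) point to -x. The orange bar's ends rest on them at about x = 0, stem between them, plate 50 mm above the table. Origin: on the table below the hanging point, z up
- peg_tips (a point): midway between the pegs' upturned tips, at the stand's x = -29 mm, z = 144 mm (14 mm above the pegs). To come off, raise the apron 18 to 60 mm (higher, its plate strikes the pegs from below), then draw it out along the stand's -x by 80 mm or more
- board: fixed plywood board, 340 (x) x 300 (y) mm, top at z = 18 mm, from x = -175 to +165. Origin: at table level straight below the middle of the blue flap's front edge; z up, x points in under the flap. Lay the apron at x below 0. Under the flap the board is free up to a steel hinge block at x = +63 mm (highest steel 46 mm above the board)
- flap_edge (a point): middle of the lower front edge of the blue splash flap, at x = 0, y = 0 of the board and 10 mm above the board's top when the flap is down. The flap is a thin steel leaf, 150 mm wide (y), 3 mm thick, sloping up from this edge to its hinge 72 mm farther on (x = +72 mm, 36 mm above the board's top)
- flap (a joint): flap angle in rad, 0 = down at rest (it hangs 10 mm over the board and does not touch it), grows as the front edge is lifted; it is light (0.15 kg) and falls back by itself
- slab: bystander: sawn asphalt slab, 55 (x) x 160 (y) x 50 mm, about 1 kg, lying on the board behind the flap's hinge, about 125 mm beyond the flap edge; origin: centre of the underside
- pencil: bystander: flat yellow pencil 140 (x) x 14 x 8 mm lying on the board along its side, about 120 mm to the +y side of the middle; origin: centre of the underside
- puck: bystander: dark round asphalt puck, 50 mm across, 32 mm high, standing on the board about 118 mm to the -y side of the middle; origin: centre of the underside
Things that resemble listed ones, but are neither listed nor needed, are in the scene too. What is shaped like the stand but pink is not meant.

How it is judged:
By the outcome, as a careful person would: the job done as asked, in the order asked, and still so for the second after the job is handed in, while the arm keeps its last pose, push and grip.
It also fails if it takes over 45 s, if anything falls off the work surface, if the arm or the gripper's body presses on something with over 40 N, if the wrist force passes 120 N, or if a joint passes its speed limit or range.

## Working session

There is one attempt and no reset: what is moved stays moved. The work goes in short steps, Python scripts to look and compute and a tool call to move; the robot and the scene stay as the last step left them, time stands still between calls to the robot, and variables do not carry over. Pictures are saved under pics/ and viewed, about 8 in all and at most 12, crops included, and the job is handed in when it is done.

Besides the shell and the picture viewer there is one more tool, called as name(argument=value, ...), one argument or row to a line, values as JSON. step_arm: Moves the arm, as the interface text tells. Its arguments: {"type":"object","properties":{"deltas":{"type":"array"},"squeeze":{"type":"number"}},"required":["deltas"]}

```bash
mkdir -p pics; ls; python3 - <<'E'
from station import env, optics, ticket
import cv2, numpy as np
ims=[optics.snapshot(n) for n in("scene","top")]
for n,im in zip(("scene","top"),ims):
    cv2.imwrite(f"pics/{n}0.png",im[:,:,::-1]); c=optics.camera_info(n); print(n,{k:np.round(v,4).tolist() for k,v in c.items() if k!='name'})
print(env.state())
E
```

```text
pics
scene {'mtx': [[371.5495, 0.0, 259.7611], [0.0, 371.5495, 187.2177], [0.0, 0.0, 1.0]], 'k1': -0.0582, 'R': [[-0.811, 0.585, 0.0051], [0.4965, 0.6929, -0.5229], [-0.3094, -0.4216, -0.8524]], 't': [0.4829, -0.1306, 1.2992]}
top {'mtx': [[420.7519, 0.0, 251.6029], [0.0, 420.7519, 195.1211], [0.0, 0.0, 1.0]], 'k1': -0.0134, 'R': [[0.0179, -0.9998, 0.0112], [-0.9963, -0.0188, -0.0837], [0.0839, -0.0097, -0.9964]], 't': [-0.1351, 0.5227, 1.5256]}
{'time_s': 0.1, 'joint_positions': array([1.17999336e+00, 8.74015714e-02, 1.75225237e-01, 1.65983287e+00,
       2.55193279e-05, 1.57077007e+00]), 'qvel': array([ 0.00180901, -0.0003156 ,  0.00198728,  0.00048598, -0.00230835,
        0.00142505]), 'joint_torque': array([-7.80361079e-04, -5.21559477e+01,  4.65653658e+01,  1.60062534e-02,
        1.57180585e-05,  1.00747280e-05]), 'tcp_pos': array([0.20950729, 0.50852789, 0.40406187]), 'eef_rot': array([-0.91738544,  1.3701495 ,  0.91630841]), 'force': array([-0.01640485, -0.52822136, -0.4023609 ]), 'moment': array([-0.06346538, -0.00210761,  0.02775061]), 'gripper_width': 0.08531312771329076}
```

View pics/scene0.png

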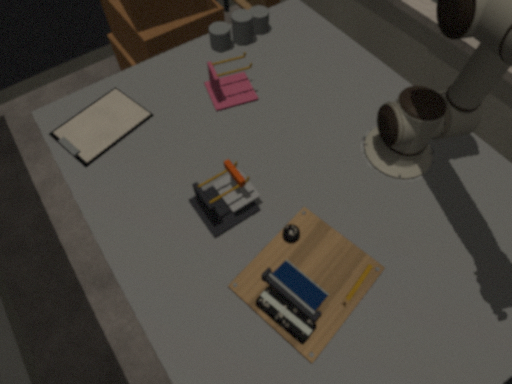

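View pics/top0.png

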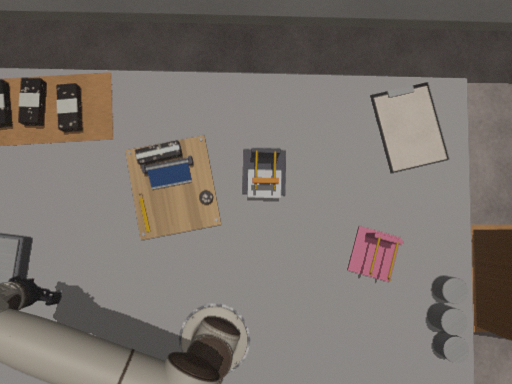

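The top view shows the dark stand at (265,175) with the orange bar at (265,181), and the pink decoy at (375,255). The board is at (174,188), with the blue flap at (170,175), puck at (206,198) and pencil at (145,213). In the scene view the orange bar is at (235,173), the flap at (298,287) and the pink decoy at (232,88).

Candidates for the target: the dark stand with the orange bar at top (265,181), or the pink stand at top (375,255). I choose the dark one, since it carries the orange bar and isn't pink.

```bash
cat > h.py <<'E'
import cv2, numpy as np
from station import env, optics, ticket
def ci(n):
    c=optics.camera_info(n); return np.array(c["mtx"]),np.array([c["k1"],0,0,0.]),np.array(c["R"]),np.array(c["t"])
def ray(n,p):
    K,d,R,t=ci(n); q=cv2.undistortPoints(np.array([[p]],float),K,d)[0,0]
    return -R.T@t, R.T@np.array([*q,1.])
def onz(n,p,z):
    o,d=ray(n,p); return o+d*(z-o[2])/d[2]
def cross(p1,p2):
    (a,u),(b,v)=ray("scene",p1),ray("top",p2)
    s=np.linalg.lstsq(np.c_[u,-v],b-a,rcond=None)[0]; P,Q=a+s[0]*u,b+s[1]*v
    return (P+Q)/2,np.linalg.norm(P-Q)
def proj(n,X):
    K,d,R,t=ci(n); return cv2.projectPoints(np.array(X,float).reshape(-1,3),cv2.Rodrigues(R)[0],t,K,d)[0][:,0]
def blob(im,lo,hi,box,k=0):
    x0,y0,x1,y1=box; hsv=cv2.cvtColor(im,cv2.COLOR_RGB2HSV); m=cv2.inRange(hsv,lo,hi); M=np.zeros_like(m); M[y0:y1,x0:x1]=m[y0:y1,x0:x1]
    c=sorted(cv2.findContours(M,0,2)[0],key=cv2.contourArea)[::-1]; return c[k],cv2.minAreaRect(c[k])
E
python3 - <<'E'
from h import *
S,T=[cv2.imread(f"pics/{n}0.png")[:,:,::-1] for n in("scene","top")]
S,T=np.ascontiguousarray(S),np.ascontiguousarray(T)
crops=[T[130:210,230:310],T[130:245,120:225],S[150:240,180:270],S[205:355,225:390]]
out=np.hstack([np.vstack([cv2.resize(c,(400,300) if 0 else (390,int(390*c.shape[0]/c.shape[1])),interpolation=cv2.INTER_CUBIC)[:300] if 0 else cv2.resize(c,(395,295),interpolation=cv2.INTER_CUBIC) for c in p]) for p in (crops[:2],crops[2:])])
cv2.imwrite("pics/c1.png",out[:,:,::-1])
B={}
for nm,lo,hi,bt,bs in [("orange",(3,150,120),(14,255,255),(240,165,290,195),(210,150,260,195)),("blue",(100,120,40),(125,255,255),(130,140,215,220),(250,240,345,330)),("board",(8,60,60),(25,200,255),(115,125,225,245),(225,200,390,360))]:
    for n,im,b in(("top",T,bt),("scene",S,bs)):
        try: c,r=blob(im,lo,hi,b); B[nm,n]=c,r; print(nm,n,cv2.contourArea(c),np.round(cv2.boxPoints(r),1).tolist(), "cen",np.round(r[0],1))
        except Exception as e: print(nm,n,e)
print("bar top",onz("top",B["orange","top"][1][0],.16),"bar cross",cross(B["orange","scene"][1][0],B["orange","top"][1][0]))
print("board corners",[np.round(onz("top",p,.018),4).tolist() for p in cv2.boxPoints(B["board","top"][1])])
print("blue corners z.046mid",[np.round(onz("top",p,.04),4).tolist() for p in cv2.boxPoints(B["blue","top"][1])])
print("bar corners",[np.round(onz("top",p,.16),4).tolist() for p in cv2.boxPoints(B["orange","top"][1])])
E
```

```text
orange top 0.0 [[272.0, 178.0], [272.0, 178.0], [271.0, 178.0], [271.0, 178.0]] cen [271.5 178. ]
orange scene 82.5 [[224.39999389648438, 161.5], [227.6999969482422, 158.89999389648438], [243.5, 178.60000610351562], [240.1999969482422, 181.1999969482422]] cen [233.9 170. ]
blue top 581.5 [[147.5, 170.6999969482422], [187.0, 162.8000030517578], [190.10000610351562, 178.60000610351562], [150.6999969482422, 186.5]] cen [168.8 174.6]
blue scene 883.5 [[273.29998779296875, 273.79998779296875], [285.0, 260.20001220703125], [326.20001220703125, 295.3999938964844], [314.5, 309.1000061035156]] cen [299.7 284.6]
board top 5264.0 [[123.4000015258789, 150.0], [204.0, 134.60000610351562], [221.10000610351562, 224.3000030517578], [140.5, 239.6999969482422]] cen [172.2 187.2]
board scene 12447.0 [[221.89999389648438, 292.8999938964844], [295.70001220703125, 197.89999389648438], [385.8999938964844, 268.1000061035156], [312.1000061035156, 363.1000061035156]] cen [303.9 280.5]
bar top [ 0.57263166 -0.19003237  0.16      ] bar cross (array([ 0.5674384 , -0.18478099,  0.14232138]), np.float64(0.01924588012360931))
board corners [[0.6847, 0.3541, 0.018], [0.7488, 0.0563, 0.018], [0.4161, -0.0157, 0.018], [0.3546, 0.2772, 0.018]]
blue corners z.046mid [[0.6059, 0.256, 0.04], [0.6378, 0.1132, 0.04], [0.5799, 0.0999, 0.04], [0.5483, 0.2423, 0.04]]
bar corners [[0.5727, -0.1917, 0.16], [0.5727, -0.1917, 0.16], [0.5726, -0.1883, 0.16], [0.5726, -0.1883, 0.16]]
```

View pics/c1.png

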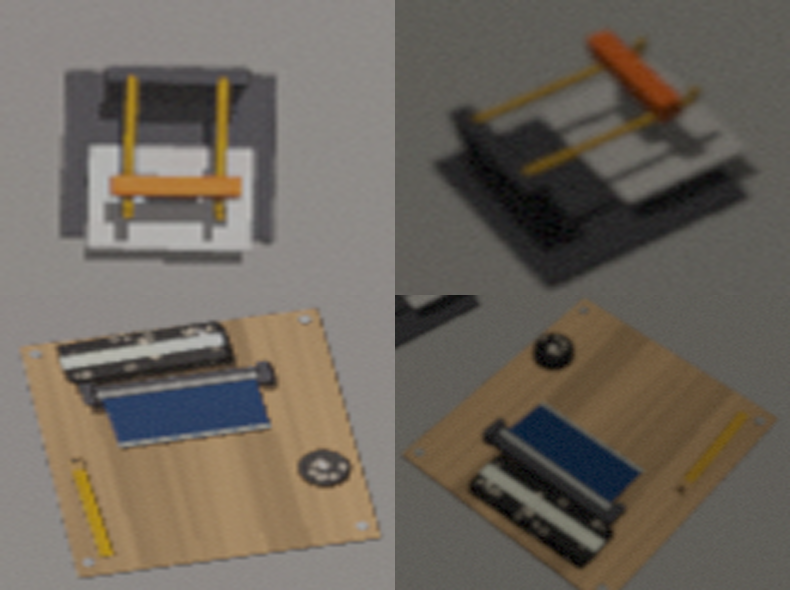

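The crops confirm it. The dark stand's upright is on the world +x side and its pegs point to -x. The orange bar lies across both pegs, at about top px (252–279, 180). The board is yawed about 12°, with the flap's front edge at about top px (152,188)–(192,182).

Next come the finer fits and the plan for the approach.

```bash
cat >> h.py <<'E'
from scipy.spatial.transform import Rotation as Ro
def to_delta(target_pos, yaw_jaw, st=None):
    """tool pointing down, jaw axis (tool z) at world yaw; returns shift in tool axes, rotvec deg (shortest of two)"""
    st=st or env.state(); R0=Ro.from_rotvec(st["eef_rot"]); best=None
    for a in (0,np.pi):
        z=np.array([np.cos(yaw_jaw+a),np.sin(yaw_jaw+a),0]); x=np.array([0,0,-1.]); y=np.cross(z,x)
        d=(R0.inv()*Ro.from_matrix(np.c_[x,y,z])).as_rotvec(degrees=True)
        if best is None or np.linalg.norm(d)<np.linalg.norm(best): best=d
    return np.round(R0.inv().apply(np.array(target_pos)-st["tcp_pos"]),4), np.round(best,2)
def quad(mask,n,z):
    """4 sides of a filled blob by line fits -> world corners on plane z"""
    c=max(cv2.findContours(mask,0,cv2.CHAIN_APPROX_NONE)[0],key=cv2.contourArea); h=cv2.convexHull(c)
    r=cv2.boxPoints(cv2.minAreaRect(h)); P=c[:,0].astype(float); L=[]
    for i in range(4):
        a,b=r[i],r[(i+1)%4]; u=(b-a)/np.linalg.norm(b-a); nn=np.array([-u[1],u[0]]); s=(P-a)@u; e=np.abs((P-a)@nn)
        q=P[(s>.12*np.linalg.norm(b-a))&(s<.88*np.linalg.norm(b-a))&(e<4*K4)]
        vx,vy,x,y=cv2.fitLine(q.astype(np.float32),cv2.DIST_HUBER,0,.01,.01).ravel(); L.append(np.cross([x,y,1],[x+vx,y+vy,1]))
    C=[np.cross(L[i-1],L[i]) for i in range(4)]; C=[(p[:2]/p[2]+.5)/K4-.5 for p in C]
    return C,np.array([onz(n,p,z) for p in C])
K4=4
E
python3 - <<'E'
from h import *
S,T=[np.ascontiguousarray(cv2.imread(f"pics/{n}0.png")[:,:,::-1]) for n in("scene","top")]
up=lambda im:cv2.resize(im,None,fx=4,fy=4,interpolation=cv2.INTER_CUBIC)
def m(im,f,box):
    h=cv2.cvtColor(up(im),cv2.COLOR_RGB2HSV).astype(int); M=(f(h)*255).astype(np.uint8); o=np.zeros_like(M); x0,y0,x1,y1=[4*v for v in box]; o[y0:y1,x0:x1]=M[y0:y1,x0:x1]; return o
bd=lambda h:(h[...,1]>70)&(h[...,0]>5)&(h[...,0]<30)
for n,im,b in(("top",T,(115,125,228,245)),("scene",S,(228,208,390,358))):
    M=cv2.morphologyEx(m(im,bd,b),cv2.MORPH_CLOSE,np.ones((25,25)))
    C,W=quad(M,n,.018); print("board",n,np.round(W[:,:2],4).tolist(),"cen",W.mean(0).round(4))
    for i in range(4): d=W[(i+1)%4]-W[i]; print("  side %.4f ang %.2f"%(np.linalg.norm(d),np.degrees(np.arctan2(d[1],d[0]))))
bl=lambda h:(h[...,0]>95)&(h[...,0]<130)&(h[...,1]>110)
for n,im,b in(("top",T,(130,140,215,220)),("scene",S,(250,240,345,330))):
    C,W=quad(m(im,bl,b),n,.031); print("blue",n,np.round(C,1).tolist(),W[:,:2].round(4).tolist())
orr=lambda h:(h[...,0]<17)&(h[...,1]>140)&(h[...,2]>90)
oc={}
for n,im,b in(("top",T,(240,165,290,195)),("scene",S,(210,150,260,195))):
    c=max(cv2.findContours(m(im,orr,b),0,1)[0],key=cv2.contourArea); r=cv2.minAreaRect(c); bp=cv2.boxPoints(r)/4-.375; oc[n]=bp.mean(0)
    W=np.array([onz(n,p,.16) for p in bp]); print("bar",n,bp.round(1).tolist(),W[:,:2].round(4).tolist(),W.mean(0).round(4))
print("cross",cross(oc["scene"],oc["top"]))
print("Rtool",Ro.from_rotvec(env.state()["eef_rot"]).as_matrix().round(3).tolist())
E
```

```text
board top [[0.6809, 0.3468], [0.7478, 0.0571], [0.417, -0.0141], [0.355, 0.2768]] cen [0.5502 0.1666 0.018 ]
  side 0.2973 ang -76.99
  side 0.3384 ang -167.84
  side 0.2974 ang 102.03
  side 0.3333 ang 12.12
board scene [[0.7504, 0.0588], [0.4175, -0.0113], [0.3554, 0.2798], [0.6876, 0.351]] cen [0.5527 0.1696 0.018 ]
  side 0.3401 ang -168.11
  side 0.2976 ang 102.05
  side 0.3397 ang 12.10
  side 0.2988 ang -77.88
blue top [[147.5, 170.6], [187.0, 163.0], [190.1, 178.7], [152.0, 186.1]] [[0.6076, 0.2584], [0.6385, 0.1142], [0.5804, 0.1011], [0.5506, 0.2397]]
blue scene [[273.2, 273.5], [285.3, 261.5], [325.7, 295.0], [314.6, 309.4]] [[0.6281, 0.109], [0.579, 0.101], [0.5486, 0.2409], [0.5979, 0.2526]]
bar top [[252.60000610351562, 183.10000610351562], [252.60000610351562, 176.89999389648438], [277.8999938964844, 177.1999969482422], [277.8999938964844, 183.39999389648438]] [[0.5542, -0.1266], [0.5753, -0.1265], [0.5758, -0.2117], [0.5547, -0.2117]] [ 0.565  -0.1691  0.16  ]
bar scene [[222.8000030517578, 162.0], [228.1999969482422, 157.60000610351562], [245.8000030517578, 179.1999969482422], [240.39999389648438, 183.60000610351562]] [[0.5771, -0.2093], [0.5558, -0.2133], [0.5566, -0.1221], [0.5771, -0.1189]] [ 0.5667 -0.1659  0.16  ]
cross (array([ 0.56519983, -0.16894104,  0.15414011]), np.float64(0.001253737333967553))
Rtool [[-0.0, -0.925, 0.381], [-0.001, 0.381, 0.925], [-1.0, 0.0, -0.001]]
```

Checks: the board sides measure 0.297–0.299 × 0.333–0.340 m against 0.300 × 0.340. The bar is 0.085–0.092 m long against 0.090, and its two-view height is 0.154, between 0.145 and 0.160. Board yaw is about 12.1°, its origin about (0.557, 0.1695), and the bar is at (0.565, -0.169) with yaw near 0.

Moving above the bar.

step_arm(
  deltas=[
    [0.034,-0.587,-0.491,67.6,0,0,0.085],
    [0.034,-0.587,-0.491,67.6,0,0,0.085],
    [0.034,-0.587,-0.491,67.6,0,0,0.085],
    [0.034,-0.587,-0.491,67.6,0,0,0.085],
    [0.034,-0.587,-0.491,67.6,0,0,0.085],
    [0.034,-0.587,-0.491,67.6,0,0,0.085],
    [0.034,-0.587,-0.491,67.6,0,0,0.085],
    [0.034,-0.587,-0.491,67.6,0,0,0.085],
    [0.034,-0.587,-0.491,67.6,0,0,0.085],
    [0.034,-0.587,-0.491,67.6,0,0,0.085],
  ],
  squeeze=60,
)

```text
time_s: 0.93
tcp_pos: [0.4033, 0.1379, 0.3861]
eef_rot: [0.005, 1.571, -0.005]
force: [1.0, 1.6, -0.2]
gripper_width: 0.0846
```

```bash
python3 -c "
from h import *
s=env.state(); print(s['time_s'],s['tcp_pos'],s['joint_positions'].round(2)); print(to_delta([.565,-.169,.37],0))"
```

```text
0.9333 [0.40325737 0.13794784 0.38605073] [ 0.33 -0.21 -0.15  1.64  0.    1.91]
(array([ 0.016 , -0.3058,  0.1638]), array([-0.39,  0.01, -0.01]))
```

step_arm(
  deltas=[
    [0.016,-0.306,0.162,-0.3,0,0,0.085],
    [0.016,-0.306,0.162,-0.3,0,0,0.085],
    [0.016,-0.306,0.162,-0.3,0,0,0.085],
    [0.016,-0.306,0.162,-0.3,0,0,0.085],
    [0.016,-0.306,0.162,-0.3,0,0,0.085],
    [0.016,-0.306,0.162,-0.3,0,0,0.085],
    [0.016,-0.306,0.162,-0.3,0,0,0.085],
    [0.016,-0.306,0.162,-0.3,0,0,0.085],
    [0.016,-0.306,0.162,-0.3,0,0,0.085],
    [0.016,-0.306,0.162,-0.3,0,0,0.085],
  ],
)

```text
time_s: 1.77
tcp_pos: [0.566, -0.1689, 0.3683]
eef_rot: [-0.001, 1.573, 0.002]
force: [0.8, 1.0, 0.2]
gripper_width: 0.0851
```

```bash
python3 -c "
from h import *
s=env.state(); print(s['time_s'],s['tcp_pos'],s['qvel'].round(2)); print(to_delta([.565,-.169,.30],0))
cv2.imwrite('pics/a.png',cv2.resize(optics.snapshot('scene')[110:250,160:330,::-1],(680,560),interpolation=cv2.INTER_CUBIC))"
```

```text
1.7667 [ 0.56596279 -0.16894671  0.36826358] [ 0.05 -0.05 -0.04  0.02  0.01  0.04]
(array([ 0.0683, -0.0001, -0.0008]), array([ 0.12, -0.13, -0.02]))
```

View pics/a.png

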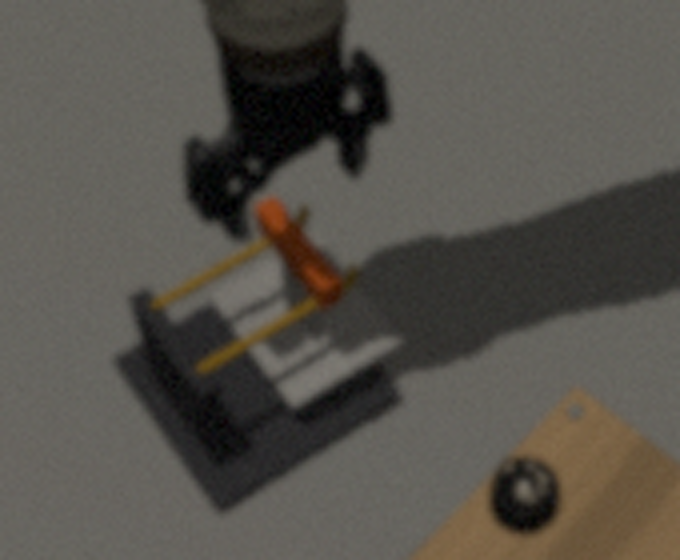

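The jaws straddle the orange bar, which is at crop (300,250), and nothing has been touched. Descending, then closing with the settling done in the last rows.

step_arm(
  deltas=[
    [0.02,0,-0.001,0,0,0,0.085],
    [0.04,0,-0.001,0,0,0,0.085],
    [0.055,0,-0.001,0,0,0,0.085],
    [0.064,0,-0.001,0,0,0,0.085],
    [0.069,0,-0.001,0,0,0,0.085],
    [0.069,0,-0.001,0,0,0,0.085],
    [0.069,0,-0.001,0,0,0,0.05],
    [0.069,0,-0.001,0,0,0,0.035],
    [0.069,0,-0.001,0,0,0,0.025],
    [0.069,0,-0.001,0,0,0,0.01],
  ],
  squeeze=60,
)

```text
time_s: 2.65
tcp_pos: [0.5642, -0.166, 0.302]
eef_rot: [-0.004, 1.57, 0.004]
force: [0.1, -0.6, 0.1]
gripper_width: 0.0381
```

step_arm(
  deltas=[
    [0,0,0,0,0,0,0],
    [0,0,0,0,0,0,0],
    [0,0,0,0,0,0,0],
    [0,0,0,0,0,0,0],
    [0,0,0,0,0,0,0],
    [0,0,0,0,0,0,0],
    [0,0,0,0,0,0,0],
    [0,0,0,0,0,0,0],
    [0,0,0,0,0,0,0],
    [0,0,0,0,0,0,0],
  ],
  squeeze=80,
)

```text
time_s: 3.48
tcp_pos: [0.5642, -0.1661, 0.3019]
eef_rot: [-0.005, 1.569, 0.004]
force: [1.3, 0.1, 6.6]
gripper_width: 0.0168
```

The bar is held (16.8 mm measured against 18 mm nominal). Lifting 36 mm, inside the 18–60 mm window.

step_arm(
  deltas=[
    [-0.003,0,0,0,0,0,0],
    [-0.008,0,0,0,0,0,0],
    [-0.014,0,0,0,0,0,0],
    [-0.02,0,0,0,0,0,0],
    [-0.026,0,0,0,0,0,0],
    [-0.031,0,0,0,0,0,0],
    [-0.034,0,0,0,0,0,0],
    [-0.036,0,0,0,0,0,0],
    [-0.036,0,0,0,0,0,0],
    [-0.036,0,0,0,0,0,0],
  ],
)

```text
time_s: 4.32
tcp_pos: [0.564, -0.166, 0.3371]
eef_rot: [-0.004, 1.571, 0.004]
force: [1.0, 0.0, -1.5]
gripper_width: 0.0171
```

```bash
python3 -c "
from h import *
s=env.state(); print(s['time_s'],s['tcp_pos'],s['force'],s['moment'],s['gripper_width'])
cv2.imwrite('pics/b.png',cv2.resize(optics.snapshot('scene')[110:250,160:330,::-1],(680,560),interpolation=cv2.INTER_CUBIC))"
```

```text
4.3167 [ 0.56402635 -0.16602373  0.33707132] [ 1.01965224  0.03480854 -1.46851558] [-0.02033446 -0.01706676 -0.03086921] 0.017091445952116868
```

View pics/b.png

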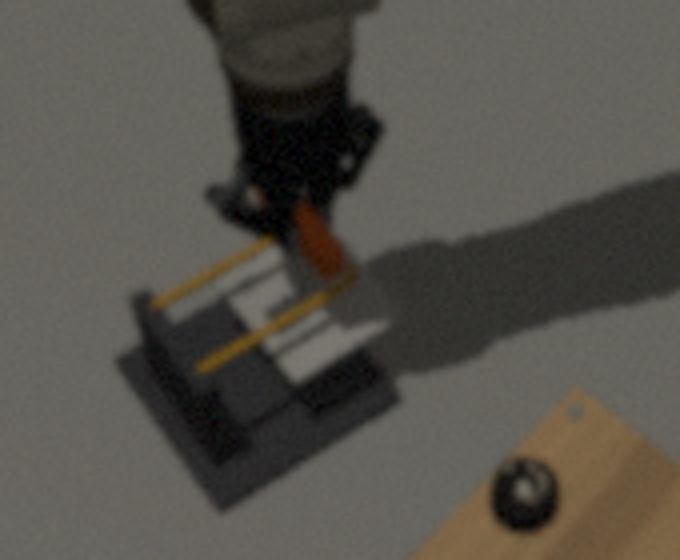

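The apron has risen with the gripper: the bar at (320,240) is clear of the pegs and the plate is under them. Drawing it out 130 mm along -x.

step_arm(
  deltas=[
    [0,0,-0.005,0,0,0,0],
    [0,0,-0.015,0,0,0,0],
    [0,0,-0.03,0,0,0,0],
    [0,0,-0.047,0,0,0,0],
    [0,0,-0.065,0,0,0,0],
    [0,0,-0.083,0,0,0,0],
    [0,0,-0.1,0,0,0,0],
    [0,0,-0.115,0,0,0,0],
    [0,0,-0.125,0,0,0,0],
    [0,0,-0.13,0,0,0,0],
  ],
)

```text
time_s: 5.2
tcp_pos: [0.4328, -0.1667, 0.3373]
eef_rot: [-0.004, 1.571, 0.004]
force: [0.2, -0.4, -2.1]
gripper_width: 0.0169
```

```bash
python3 -c "
from h import *
s=env.state(); print(s['time_s'],s['tcp_pos'],s['force'],s['moment'],s['gripper_width'])
y=np.radians(12.1);o=np.array([.557,.1695]);R=np.array([[np.cos(y),-np.sin(y)],[np.sin(y),np.cos(y)]])
p=o+R@[-.085,0]; print(p,to_delta([*p,.337],y))"
```

```text
5.2 [ 0.43281002 -0.16666765  0.33732321] [ 0.19249834 -0.43570566 -2.12770232] [-0.01013919 -0.0502977  -0.05369369] 0.01686724463151598
[0.47388842 0.15168242] (array([3.000e-04, 3.181e-01, 4.270e-02]), array([-1.181e+01,  1.000e-02,  1.000e-02]))
```

step_arm(
  deltas=[
    [0,0.015,0.002,-1,0,0,0],
    [0,0.045,0.006,-2,0,0,0],
    [0,0.083,0.012,-4,0,0,0],
    [0,0.122,0.018,-6,0,0,0],
    [0,0.162,0.024,-8,0,0,0],
    [0,0.202,0.03,-9,0,0,0],
    [0,0.242,0.035,-10,0,0,0],
    [0,0.28,0.039,-11,0,0,0],
    [0,0.307,0.042,-11.8,0,0,0],
    [0,0.318,0.043,-11.8,0,0,0],
  ],
)

```text
time_s: 6.03
tcp_pos: [0.4755, 0.1549, 0.3367]
eef_rot: [-0.168, 1.564, 0.17]
force: [0.0, 0.0, -1.7]
gripper_width: 0.0171
```

```bash
python3 -c "
from h import *
s=env.state(); print(s['time_s'],s['tcp_pos'],s['force'],s['moment'],s['gripper_width'],Ro.from_rotvec(s['eef_rot']).as_matrix()[:,2])
S=optics.snapshot('scene');T=optics.snapshot('top')
cv2.imwrite('pics/S2.png',S[:,:,::-1]);cv2.imwrite('pics/T2.png',T[:,:,::-1])
f=lambda im,b:cv2.resize(im[b[1]:b[3],b[0]:b[2],::-1],(390,390),interpolation=cv2.INTER_CUBIC)
cv2.imwrite('pics/c2.png',np.hstack([f(T,(120,130,230,240)),f(S,(230,200,380,350))]))"
```

```text
6.0333 [0.47551152 0.15485675 0.33674314] [ 0.00758529  0.03304624 -1.74929618] [ 0.02779474 -0.02251925  0.00691923] 0.017130920834905417 [ 9.76928502e-01  2.13566621e-01 -1.91501442e-05]
```

View pics/c2.png

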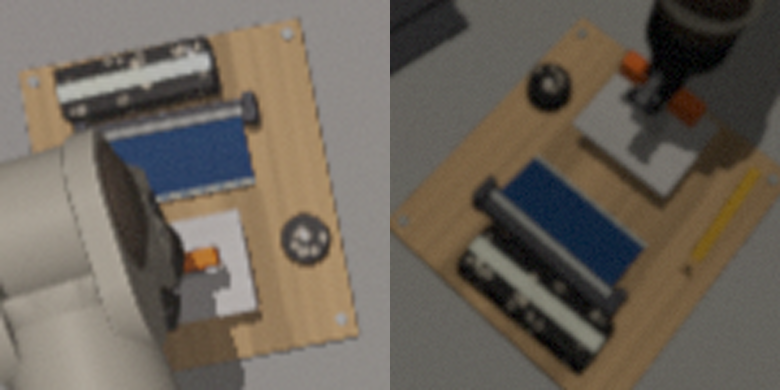

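The apron hovers over the board in front of the flap. Its front edge in the scene view runs from (301,248) to (337,276), clear of puck, pencil and flap. Lowering to about 4 mm above the board, then measuring the edge against the flap.

step_arm(
  deltas=[
    [0.008,0,0,0,0,0,0],
    [0.02,0,0,0,0,0,0],
    [0.034,0,0,0,0,0,0],
    [0.046,0,0,0,0,0,0],
    [0.054,0,0,0,0,0,0],
    [0.059,0,0,0,0,0,0],
    [0.062,0,0,0,0,0,0],
    [0.063,0,0,0,0,0,0],
    [0.063,0,0,0,0,0,0],
    [0.063,0,0,0,0,0,0],
  ],
)

```text
time_s: 6.97
tcp_pos: [0.4755, 0.1515, 0.2747]
eef_rot: [-0.166, 1.564, 0.166]
force: [-0.7, -0.9, -1.5]
gripper_width: 0.0168
```

step_arm(
  deltas=[
    [0.001,0,0,0,0,0,0],
    [0.002,0,0,0,0,0,0],
    [0.003,0,0,0,0,0,0],
    [0.003,0,0,0,0,0,0],
    [0.003,0,0,0,0,0,0],
    [0.003,0,0,0,0,0,0],
    [0.003,0,0,0,0,0,0],
    [0.003,0,0,0,0,0,0],
    [0.003,0,0,0,0,0,0],
    [0.003,0,0,0,0,0,0],
  ],
)

```text
time_s: 7.8
tcp_pos: [0.4753, 0.1515, 0.2712]
eef_rot: [-0.166, 1.564, 0.166]
force: [-1.1, -0.3, -1.8]
gripper_width: 0.0171
```

```bash
cat > m.py <<'E'
from h import *
import sys
s=env.state(); print(s['time_s'],s['tcp_pos'],s['force'].round(2),s['moment'].round(3),s['gripper_width'])
z=Ro.from_rotvec(s['eef_rot']).as_matrix(); print("jaw yaw",np.degrees(np.arctan2(z[1,2],z[0,2])).round(2),"down",z[:,0].round(4))
S=optics.snapshot('scene');T=optics.snapshot('top')
f=lambda im,b:cv2.resize(im[b[1]:b[3],b[0]:b[2],::-1],(395,395),interpolation=cv2.INTER_CUBIC)
cv2.imwrite('pics/S_%s.png'%sys.argv[1],S[:,:,::-1]);cv2.imwrite('pics/T_%s.png'%sys.argv[1],T[:,:,::-1])
cv2.imwrite('pics/c_%s.png'%sys.argv[1],np.hstack([f(T,(140,150,220,230)),f(S,(260,210,360,310))]))
E
python3 m.py 3
```

```text
7.8 [0.47532997 0.15151921 0.2712137 ] [-1.1  -0.35 -1.8 ] [-0.009  0.036  0.   ] 0.017055171739298436
jaw yaw 12.11 down [ 1.e-04  0.e+00 -1.e+00]
```

View pics/c_3.png

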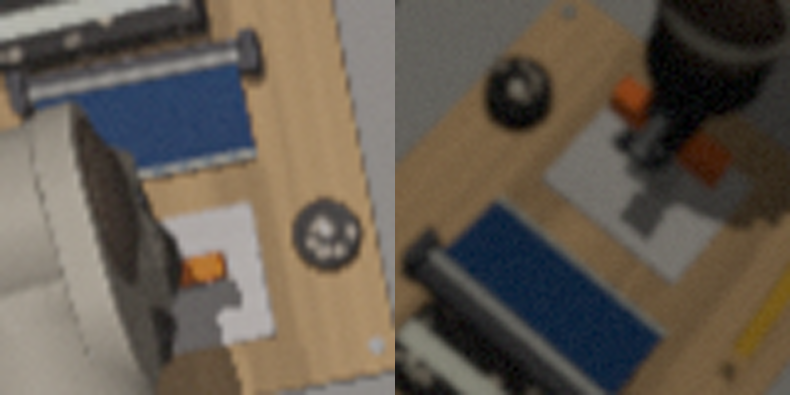

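Now about 4 mm above the board, the front edge in the scene view runs from (297,255) to (331,281), parallel to the flap lip from (286,261) to (328,294). Next I measure both in board axes from rectified edge profiles.

```bash
cat > e.py <<'E'
from h import *
import sys
Y=np.radians(12.1); O=np.array([.557,.1695]); RB=np.array([[np.cos(Y),-np.sin(Y)],[np.sin(Y),np.cos(Y)]])
def ortho(im,n,z,xs,ys):
    X,Yy=np.meshgrid(xs,ys,indexing='ij'); w=np.c_[X.ravel(),Yy.ravel()]@RB.T+O
    uv=proj(n,np.c_[w,np.full(len(w),z)]).astype(np.float32).reshape(*X.shape,2)
    return cv2.remap(im,uv[...,0],uv[...,1],cv2.INTER_CUBIC)
def chroma(o): o=cv2.GaussianBlur(o,(0,0),1.5).astype(float); return (o[...,0]-o[...,2])/(o.sum(-1)+1)  # brown>0, grey~0, blue<0
def edge(c,ax,sign):
    """sub-sample steepest place along ax per line; sign=+1 rising"""
    g=np.gradient(c,axis=ax)*sign; return g.argmax(ax),g.max(ax)
def line(im,n,z,x,y,ax,sign):
    xs=np.arange(*x,.0005); ys=np.arange(*y,.0005); i,g=edge(chroma(ortho(im,n,z,xs,ys)),ax,sign)
    k=g>.5*np.median(g)
    a,b=((ys,xs[i]) if ax==0 else (xs,ys[i])); vx,vy,px,py=cv2.fitLine(np.c_[a,b][k].astype(np.float32),cv2.DIST_HUBER,0,.001,.01).ravel()
    m=a.mean(); r=b[k]-(py+(a[k]-px)*vy/vx)
    return round(1000*(py+(m-px)*vy/vx),1), "slope deg %.2f sd mm %.1f n %d"%(np.degrees(np.arctan(vy/vx)),1000*r.std(),k.sum())
def flap(im,n,zf=.0295):
    return {"flap front x":line(im,n,zf,(-.02,.012),(-.06,.06) if n=="scene" else(-.07,-.01),0,-1),
            "flap -y end":line(im,n,.0365,(.012,.03),(-.095,-.055),1,-1)}
E
cat > e1.py <<'E'
from e import *
t=sys.argv[1]; zt=float(sys.argv[2]); xe=float(sys.argv[3]); 
S,T=[np.ascontiguousarray(cv2.imread(f"pics/{n}_{t}.png")[:,:,::-1]) for n in "ST"]
for n,im in(("scene",S),("top",T)):
    print(n,flap(im,n))
    print("  plate front",line(im,n,zt,(xe-.02,xe+.015),(-.05,.05) if n=="scene" else(-.05,-.02),0,1))
    print("  plate -y side",line(im,n,zt,(xe-.045,xe-.008),(-.08,-.045),1,-1))
    if n=="scene": print("  plate +y side",line(im,n,zt,(xe-.03,xe-.008),(.045,.08),1,1))
E
python3 e1.py 3 .026 -.033; python3 - <<'E'
from e import *
print("tcp in board",RB.T@(env.state()["tcp_pos"][:2]-O))
from h import *
S=cv2.imread("pics/S_3.png")[:,:,::-1]
E
```

```text
scene {'flap front x': (np.float64(6.9), 'slope deg 0.07 sd mm 0.9 n 240'), 'flap -y end': (np.float64(-71.3), 'slope deg -2.25 sd mm 0.7 n 36')}
  plate front (np.float64(-30.6), 'slope deg 0.37 sd mm 0.9 n 200')
  plate -y side (np.float64(-64.2), 'slope deg 1.07 sd mm 0.8 n 74')
  plate +y side (np.float64(59.0), 'slope deg -2.58 sd mm 0.6 n 44')
top {'flap front x': (np.float64(7.8), 'slope deg -0.48 sd mm 2.3 n 120'), 'flap -y end': (np.float64(-74.3), 'slope deg -5.05 sd mm 0.3 n 36')}
  plate front (np.float64(-32.0), 'slope deg -0.17 sd mm 0.7 n 60')
  plate -y side (np.float64(-65.3), 'slope deg 1.14 sd mm 0.6 n 74')
tcp in board [-0.08362761 -0.00045779]
```

```bash
cat >> e.py <<'E'
def cross_line(im,n,z,x,y,ax,lvl,fromhigh_end):
    """first crossing below lvl, marching from the brown side (fromhigh_end: 0 start, 1 end of axis)"""
    xs=np.arange(*x,.0005); ys=np.arange(*y,.0005); c=chroma(ortho(im,n,z,xs,ys)); 
    if ax==0: c=c.T; a,q=ys,xs
    else: a,q=xs,ys
    if fromhigh_end: c=c[:,::-1]; q=q[::-1]
    i=(c<lvl).argmax(1); k=(i>2)
    if k.sum()<5: return None
    p=np.polyfit(a[k],q[i[k]],1); return round(1000*np.polyval(p,a.mean()),1),"slope %.2f sd %.1f n %d brown %.2f"%(np.degrees(np.arctan(p[0])),1000*(q[i[k]]-np.polyval(p,a[k])).std(),k.sum(),np.median(c[:,0]))
E
python3 - <<'E'
from e import *
S,T=[np.ascontiguousarray(cv2.imread(f"pics/{n}_3.png")[:,:,::-1]) for n in "ST"]
c=chroma(ortho(S,"scene",.0295,np.arange(-.045,.03,.0025),np.arange(-.02,.02,.002))); print("profile x",c.mean(1).round(2).tolist())
S0,T0=[np.ascontiguousarray(cv2.imread(f"pics/{n}0.png")[:,:,::-1]) for n in("scene","top")]
for nm,n,im in(("S0","scene",S0),("T0","top",T0),("S3","scene",S)):
    print(nm,"front",cross_line(im,n,.0295,(-.02,.015),(-.06,.06),0,.1,0),
     "-y end",cross_line(im,n,.0365,(.012,.03),(-.095,-.055),1,.06,0),"+y end",cross_line(im,n,.0365,(.012,.03),(.055,.095),1,.06,1))
print("plate S","front",cross_line(S,"scene",.026,(-.05,-.012),(-.05,.05),0,.1,1),"-y",cross_line(S,"scene",.026,(-.075,-.04),(-.09,-.045),1,.1,0),"+y",cross_line(S,"scene",.026,(-.06,-.04),(.045,.085),1,.1,1))
print("plate T","front",cross_line(T,"top",.026,(-.05,-.012),(-.05,-.02),0,.1,1),"-y",cross_line(T,"top",.026,(-.075,-.04),(-.09,-.045),1,.1,0))
E
```

```text
profile x [0.03, 0.03, 0.03, 0.03, 0.04, 0.07, 0.1, 0.13, 0.16, 0.17, 0.18, 0.18, 0.18, 0.18, 0.18, 0.16, 0.14, 0.1, 0.06, -0.01, -0.09, -0.19, -0.29, -0.36, -0.38, -0.38, -0.39, -0.39, -0.38, -0.38]
S0 front (np.float64(-1.9), 'slope -0.12 sd 0.3 n 240 brown 0.19') -y end (np.float64(-74.3), 'slope -2.86 sd 0.2 n 36 brown 0.18') +y end (np.float64(75.0), 'slope -0.03 sd 0.1 n 36 brown 0.19')
T0 front (np.float64(-2.6), 'slope -0.06 sd 0.3 n 240 brown 0.16') -y end (np.float64(-75.5), 'slope -2.26 sd 0.3 n 36 brown 0.16') +y end (np.float64(74.9), 'slope 4.66 sd 0.2 n 36 brown 0.16')
S3 front (np.float64(-1.9), 'slope -0.21 sd 0.4 n 240 brown 0.19') -y end (np.float64(-74.3), 'slope -2.17 sd 0.2 n 36 brown 0.18') +y end (np.float64(75.1), 'slope 0.41 sd 0.2 n 36 brown 0.18')
plate S front (np.float64(-31.3), 'slope -0.20 sd 0.3 n 200 brown 0.18') -y (np.float64(-62.8), 'slope 0.81 sd 0.3 n 70 brown 0.19') +y (np.float64(58.2), 'slope -1.50 sd 0.2 n 40 brown 0.19')
plate T front (np.float64(-32.0), 'slope -0.46 sd 0.2 n 60 brown 0.16') -y (np.float64(-65.5), 'slope 0.85 sd 0.2 n 70 brown 0.15')
```

Measured in board axes: flap front edge x = -2 mm, flap ends at y = ±75, square to 0.1°. The plate's front edge is at x = -31.5, its centre at y ≈ -3, square within 0.3°. So I shift +3 mm in y, touch down and slide about +59.5 mm.

step_arm(
  deltas=[
    [0,0.001,0,0,0,0,0],
    [0,0.002,0,0,0,0,0],
    [0,0.003,0,0,0,0,0],
    [0.0003,0.003,0,0,0,0,0],
    [0.0006,0.003,0,0,0,0,0],
    [0.0009,0.003,0,0,0,0,0],
    [0.0012,0.003,0,0,0,0,0],
    [0.0015,0.003,0,0,0,0,0],
    [0.0015,0.003,0,0,0,0,0],
    [0.0015,0.003,0,0,0,0,0],
  ],
)

```text
time_s: 8.73
tcp_pos: [0.4747, 0.1545, 0.27]
eef_rot: [-0.166, 1.564, 0.166]
force: [-0.1, 0.6, 2.2]
gripper_width: 0.0166
```

step_arm(
  deltas=[
    [0.0002,0,0,0,0,0,0],
    [0.0003,0,0,0,0,0,0],
    [0.0003,0,0,0,0,0,0],
    [0.0003,0,0,0,0,0,0],
    [0.0003,0,0,0,0,0,0],
    [0.0003,0,0,0,0,0,0],
    [0.0003,0,0,0,0,0,0],
    [0.0003,0,0,0,0,0,0],
    [0.0003,0,0,0,0,0,0],
    [0.0003,0,0,0,0,0,0],
  ],
)

```text
time_s: 9.57
tcp_pos: [0.4748, 0.1545, 0.27]
eef_rot: [-0.166, 1.564, 0.166]
force: [-0.9, 0.2, 4.9]
gripper_width: 0.0168
```

The apron is down with light contact (about 5 N on the sensor). Sliding the first half, to just short of the flap.

step_arm(
  deltas=[
    [0,0,0.001,0,0,0,0],
    [0,0,0.003,0,0,0,0],
    [0,0,0.006,0,0,0,0],
    [0,0,0.009,0,0,0,0],
    [0,0,0.013,0,0,0,0],
    [0,0,0.017,0,0,0,0],
    [0,0,0.02,0,0,0,0],
    [0,0,0.022,0,0,0,0],
    [0,0,0.024,0,0,0,0],
    [0,0,0.024,0,0,0,0],
  ],
)

```text
time_s: 10.4
tcp_pos: [0.498, 0.1594, 0.27]
eef_rot: [-0.166, 1.565, 0.166]
force: [-5.1, -0.5, 7.8]
gripper_width: 0.0172
```

```bash
python3 m.py 4; python3 - <<'E'
from e import *
S,T=[np.ascontiguousarray(cv2.imread(f"pics/{n}_4.png")[:,:,::-1]) for n in "ST"]
print("flap",cross_line(S,"scene",.0295,(-.015,.01),(-.03,.03),0,.1,0))
print("tcp",RB.T@(env.state()["tcp_pos"][:2]-O))
print("plate S -y",cross_line(S,"scene",.022,(-.055,-.02),(-.09,-.045),1,.1,0),"+y",cross_line(S,"scene",.022,(-.04,-.02),(.045,.085),1,.1,1),"front",cross_line(S,"scene",.022,(-.03,.0),(-.05,.05),0,.1,1))
print("plate T -y",cross_line(T,"top",.022,(-.055,-.02),(-.09,-.045),1,.1,0))
E
```

```text
10.4 [0.49804727 0.15942827 0.26995906] [-5.08 -0.47  7.8 ] [-0.275  1.342 -0.004] 0.01721764709366132
jaw yaw 12.11 down [-5.e-04 -1.e-04 -1.e+00]
flap None
tcp [-0.05980088  0.00250304]
plate S -y (np.float64(-60.3), 'slope -0.32 sd 0.2 n 70 brown 0.18') +y (np.float64(61.0), 'slope 0.19 sd 0.1 n 40 brown 0.19') front None
plate T -y (np.float64(-62.1), 'slope 0.25 sd 0.2 n 70 brown 0.15')
```

View pics/c_4.png

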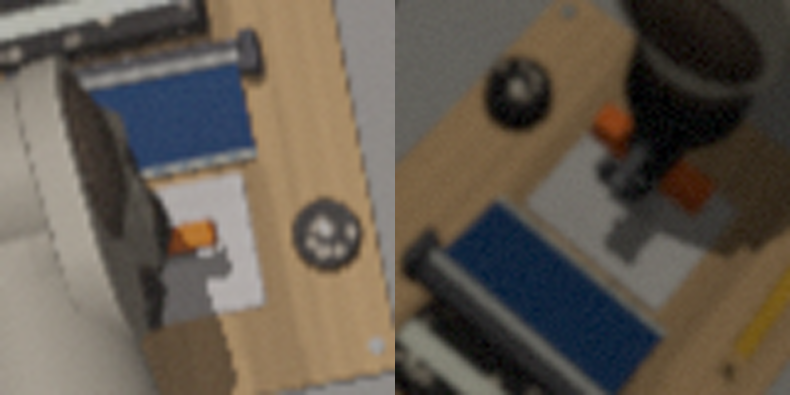

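The plate lies flat with about 6 mm to go to the flap lip, square (0.1–0.3°) and centred to about 1 mm. The flap is unmoved. Sliding the remaining 36 mm.

step_arm(
  deltas=[
    [0,0,0.002,0,0,0,0],
    [0,0.0003,0.005,0,0,0,0],
    [0,0.0005,0.009,0,0,0,0],
    [0,0.0007,0.013,0,0,0,0],
    [0,0.0007,0.017,0,0,0,0],
    [0,0.0007,0.021,0,0,0,0],
    [0,0.0007,0.025,0,0,0,0],
    [0,0.0007,0.029,0,0,0,0],
    [0,0.0007,0.033,0,0,0,0],
    [0,0.0007,0.036,0,0,0,0],
  ],
)

```text
time_s: 11.33
tcp_pos: [0.533, 0.1676, 0.27]
eef_rot: [-0.166, 1.565, 0.166]
force: [-2.8, -1.8, 1.0]
gripper_width: 0.0172
```

step_arm(
  deltas=[
    [0.0002,0,0,0,0,0,0],
    [0.0004,0,0,0,0,0,0],
    [0.0006,0,0,0,0,0,0],
    [0.0006,0,0,0,0,0,0],
    [0.0006,0,0,0,0,0,0],
    [0.0006,0,0,0,0,0,0],
    [0.0006,0,0,0,0,0,0],
    [0.0006,0,0,0,0,0,0],
    [0.0006,0,0,0,0,0,0],
    [0.0006,0,0,0,0,0,0],
  ],
)

```text
time_s: 12.17
tcp_pos: [0.5332, 0.1677, 0.27]
eef_rot: [-0.166, 1.564, 0.166]
force: [-4.0, -1.0, 11.9]
gripper_width: 0.017
```

```bash
python3 m.py 5; python3 - <<'E'
from e import *
S,T=[np.ascontiguousarray(cv2.imread(f"pics/{n}_5.png")[:,:,::-1]) for n in "ST"]
print("tcp",RB.T@(env.state()["tcp_pos"][:2]-O))
for n,im in(("scene",S),("top",T)):
    print(n,"flap ends",cross_line(im,n,.0365,(.012,.03),(-.095,-.055),1,.06,0),cross_line(im,n,.0365,(.012,.03),(.055,.095),1,.06,1))
    print(" plate -y",cross_line(im,n,.022,(-.06,-.015),(-.09,-.045),1,.1,0),"+y",cross_line(im,n,.022,(-.025,-.01),(.045,.085),1,.1,1))
    print(" rear",cross_line(im,n,.022,(-.095,-.055),(-.055,-.03),0,.1,0))
E
```

```text
12.1667 [0.53318386 0.1676909  0.26995628] [-3.95 -0.99 11.9 ] [-0.318  1.414  0.021] 0.017015443044218682
jaw yaw 12.11 down [ 9.e-04  3.e-04 -1.e+00]
tcp [-0.02363801  0.00322332]
scene flap ends (np.float64(-74.2), 'slope -3.84 sd 0.2 n 36 brown 0.19') (np.float64(75.2), 'slope -0.29 sd 0.2 n 36 brown 0.19')
 plate -y (np.float64(-59.6), 'slope -1.43 sd 0.4 n 59 brown 0.18') +y (np.float64(61.9), 'slope 0.96 sd 0.2 n 30 brown 0.19')
 rear (np.float64(-92.4), 'slope -1.77 sd 0.7 n 15 brown 0.07')
top flap ends (np.float64(-75.5), 'slope -1.97 sd 0.2 n 36 brown 0.16') None
 plate -y (np.float64(-61.6), 'slope 0.72 sd 0.2 n 90 brown 0.16') +y None
 rear (np.float64(-75.4), 'slope -0.07 sd 0.2 n 50 brown 0.16')
```

View pics/c_5.png

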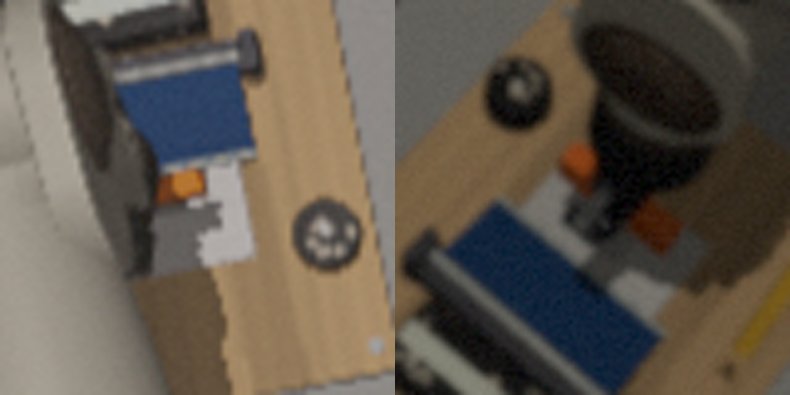

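The plate edge is under the flap, the flap lip is unmoved, and the puck and pencil are in place. Tuck estimates are 27, 28.5 and 30.5 mm, lateral error is about 1 mm or less, and the sensed push is 11.9 N. Advancing 1 mm, then trimming the push toward 15 N on the board (about 13–14 N sensed plus the apron's 2 N weight).

step_arm(
  deltas=[
    [0,0,0.0004,0,0,0,0],
    [0,0,0.0008,0,0,0,0],
    [0,0,0.0012,0,0,0,0],
    [0,0,0.0012,0,0,0,0],
    [0.0001,0,0.0012,0,0,0,0],
    [0.0002,0,0.0012,0,0,0,0],
    [0.0002,0,0.0012,0,0,0,0],
    [0.0002,0,0.0012,0,0,0,0],
    [0.0002,0,0.0012,0,0,0,0],
    [0.0002,0,0.0012,0,0,0,0],
  ],
)

```text
time_s: 13.1
tcp_pos: [0.5336, 0.1678, 0.2699]
eef_rot: [-0.166, 1.566, 0.166]
force: [-12.7, -1.8, 16.4]
gripper_width: 0.0173
```

step_arm(
  deltas=[
    [0,0,0,0,0,0,0],
    [0,0,0,0,0,0,0],
    [0,0,0,0,0,0,0],
    [0,0,0,0,0,0,0],
    [0,0,0,0,0,0,0],
    [0,0,0,0,0,0,0],
    [0,0,0,0,0,0,0],
    [0,0,0,0,0,0,0],
    [0,0,0,0,0,0,0],
    [0,0,0,0,0,0,0],
  ],
)

```text
time_s: 13.93
tcp_pos: [0.5336, 0.1678, 0.2699]
eef_rot: [-0.166, 1.566, 0.166]
force: [-11.7, -2.6, 16.0]
gripper_width: 0.0169
```

```bash
python3 m.py 6; python3 - <<'E'
from e import *
print("tcp",RB.T@(env.state()["tcp_pos"][:2]-O))
for k in "36":
    T=np.ascontiguousarray(cv2.imread(f"pics/T_{k}.png")[:,:,::-1]); 
    a,b=((-.155,-.115),.026) if k=="3" else((-.095,-.055),.022)
    print(k,"rear",cross_line(T,"top",b,a,(-.055,-.03),0,.1,0),"flap -y end",cross_line(T,"top",.0365,(.012,.03),(-.095,-.055),1,.06,0),"plate -y",cross_line(T,"top",b,(-.06,-.015) if k=="6" else (-.075,-.04),(-.09,-.045),1,.1,0))
E
```

```text
13.9333 [0.53356736 0.16777102 0.26994156] [-11.7   -2.65  16.02] [-0.542  2.618 -0.012] 0.01688185735818509
jaw yaw 12.11 down [-1.2e-03 -1.0e-04 -1.0e+00]
tcp [-0.02325209  0.00321239]
3 rear (np.float64(-135.0), 'slope -0.00 sd 0.0 n 50 brown 0.16') flap -y end (np.float64(-75.6), 'slope -1.59 sd 0.2 n 36 brown 0.16') plate -y (np.float64(-65.5), 'slope 0.85 sd 0.2 n 70 brown 0.15')
6 rear (np.float64(-75.3), 'slope 0.46 sd 0.2 n 50 brown 0.16') flap -y end (np.float64(-75.6), 'slope -2.10 sd 0.2 n 36 brown 0.16') plate -y (np.float64(-61.6), 'slope 0.39 sd 0.2 n 90 brown 0.16')
```

The plate stuck by friction: a 1.2 mm command gave 0.4 mm of motion and 12 N of side load. With the edge blur corrected, the tuck is about 28 mm. I'll ease the push, move the remaining 2 mm, and press again.

step_arm(
  deltas=[
    [-0.0004,0,0,0,0,0,0],
    [-0.0008,0,0,0,0,0,0],
    [-0.0012,0,0,0,0,0,0],
    [-0.0013,0,0.0005,0,0,0,0],
    [-0.0013,0,0.001,0,0,0,0],
    [-0.0013,0,0.0015,0,0,0,0],
    [-0.0013,0,0.0015,0,0,0,0],
    [-0.0013,0,0.0015,0,0,0,0],
    [-0.0013,0,0.0015,0,0,0,0],
    [-0.0013,0,0.0015,0,0,0,0],
  ],
)

```text
time_s: 14.87
tcp_pos: [0.5356, 0.1682, 0.27]
eef_rot: [-0.166, 1.565, 0.166]
force: [-4.0, -0.9, 5.7]
gripper_width: 0.0168
```

step_arm(
  deltas=[
    [0.0001,0,-0.0002,0,0,0,0],
    [0.0003,0,-0.0002,0,0,0,0],
    [0.0005,0,-0.0002,0,0,0,0],
    [0.0007,0,-0.0002,0,0,0,0],
    [0.0008,0,-0.0002,0,0,0,0],
    [0.0008,0,-0.0002,0,0,0,0],
    [0.0008,0,-0.0002,0,0,0,0],
    [0.0008,0,-0.0002,0,0,0,0],
    [0.0008,0,-0.0002,0,0,0,0],
    [0.0008,0,-0.0002,0,0,0,0],
  ],
)

```text
time_s: 15.7
tcp_pos: [0.5355, 0.1682, 0.27]
eef_rot: [-0.166, 1.564, 0.166]
force: [-6.3, -2.1, 11.6]
gripper_width: 0.0163
```

Pressing a little more, about +2.5 N, with a final look.

step_arm(
  deltas=[
    [0.0001,0,-0.0001,0,0,0,0],
    [0.0002,0,-0.0002,0,0,0,0],
    [0.0003,0,-0.0002,0,0,0,0],
    [0.0003,0,-0.0002,0,0,0,0],
    [0.0003,0,-0.0002,0,0,0,0],
    [0.0003,0,-0.0002,0,0,0,0],
    [0.0003,0,-0.0002,0,0,0,0],
    [0.0003,0,-0.0002,0,0,0,0],
    [0.0003,0,-0.0002,0,0,0,0],
    [0.0003,0,-0.0002,0,0,0,0],
  ],
)

```text
time_s: 16.53
tcp_pos: [0.5353, 0.1681, 0.27]
eef_rot: [-0.166, 1.564, 0.166]
force: [-5.5, -0.6, 13.7]
gripper_width: 0.017
```

```bash
python3 m.py 7; python3 - <<'E'
from e import *
print("tcp",RB.T@(env.state()["tcp_pos"][:2]-O))
S,T=[np.ascontiguousarray(cv2.imread(f"pics/{n}_7.png")[:,:,::-1]) for n in "ST"]
print("rear",cross_line(T,"top",.022,(-.095,-.055),(-.055,-.03),0,.1,0),"T -y",cross_line(T,"top",.022,(-.06,-.015),(-.09,-.045),1,.1,0))
print("S -y",cross_line(S,"scene",.022,(-.045,-.015),(-.09,-.045),1,.1,0),"S +y",cross_line(S,"scene",.022,(-.025,-.01),(.045,.085),1,.1,1))
print("flap S front -y part",cross_line(S,"scene",.0295,(-.02,.015),(-.073,-.063),0,.1,0))
S0=np.ascontiguousarray(cv2.imread("pics/S_3.png")[:,:,::-1]);print("before",cross_line(S0,"scene",.0295,(-.02,.015),(-.073,-.063),0,.1,0))
E
```

```text
16.5333 [0.53534116 0.16812204 0.26995122] [-5.47 -0.6  13.73] [-0.345  1.686 -0.007] 0.016971089688199312
jaw yaw 12.11 down [ 6.e-04  1.e-04 -1.e+00]
tcp [-0.02144401  0.00323178]
rear (np.float64(-73.2), 'slope 0.28 sd 0.2 n 50 brown 0.16') T -y (np.float64(-61.6), 'slope 0.15 sd 0.2 n 90 brown 0.16')
S -y (np.float64(-59.5), 'slope -3.97 sd 1.8 n 54 brown 0.18') S +y (np.float64(61.7), 'slope 1.85 sd 0.2 n 30 brown 0.19')
flap S front -y part (np.float64(-1.6), 'slope -7.07 sd 0.3 n 20 brown 0.19')
before (np.float64(-1.7), 'slope -3.61 sd 0.3 n 20 brown 0.19')
```

View pics/c_7.png

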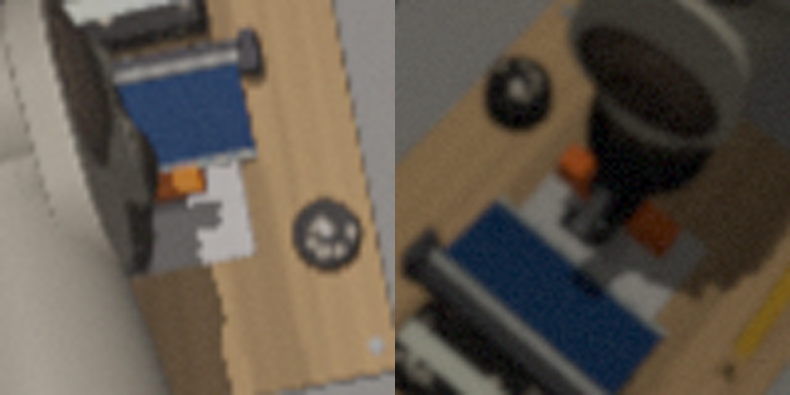

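The tuck is about 30 mm, the flap edge is where it was (-1.6 mm against -1.7 mm before), and the push is 13.7 N sensed, about 15.5 N on the board. Handing in.

```bash
python3 -c "
from station import ticket; print(ticket.sign_off())"
```

```text
the job is handed in; nothing more can be done
None
```

I lifted the apron by its orange grip off the dark stand's pegs and laid it on the board. I then slid its edge under the blue flap and handed the job in at about 16.6 s, still gripping and pressing.

**Final checks:**
- **Tuck:** about 30 mm, combining camera and arm readings. The separate estimates differ by about 2–3 mm.
- **Square and centred:** within about 0.3° by the jaw and the top view. The two views disagree by about 2 mm on centring (+0.6 against -1.1 mm), so the error is about 1 mm. The scene view's last plate-side slopes (-4.0° and +1.9°) disagreed with the rest. I discounted them because shadow and the flap spoil those short edges.
- **Push:** 13.7 N on the wrist sensor, so about 15.5 N on the board with the apron's weight. About 5.5 N of sideways friction load remains.
- **Flap and bystanders:** the flap's front edge did not move (-1.6 mm against -1.7 mm before). The puck, pencil and slab look untouched in the views, but I did not measure them.

My first 1 mm correction stuck by friction, with about 12 N of side load. I eased the push, moved 2 mm further, and pressed again.

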